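# Draw a dropped module out of the gap between two bench units with a bent pick

### The job

A small power module has slipped to the back of the narrow gap between the two bench units. Take the bent pick out of its stand, press its rubber foot lightly on the module (it is delicate, and fingers must not touch it) and draw it along the gap until it lies flat on the mat, wholly out, just in front of the gap, without forcing the pick against the units. Then hang the pick back in its stand as it was, and leave everything else where it is.

Things in the scene. Friction and masses are not known exactly. Their poses are not given: they have to be found in the camera images.
- gap_mouth (a point): The open front end of the gap between two fixed bench units, at bench height, midway between its walls. x points into the gap along it, y across it (left), z up. The gap is 20 mm wide, open on top; the left unit (white) is 70 mm tall, the right one (dark, heating plate on top) 60 mm. 120 mm behind the mouth a bracket closes the gap.
- module_center (a point): Centre of the loose power module: flat, 48 x 15 x 8 mm, x its length, along the gap; its top (4 mm above this point) is a flat aluminium block covering nearly all of it. It lies flat at the back of the gap, far end under the lip; nothing fits behind it. Delicate: more than 15 N of push from the pick damages it; 3 to 10 N is enough to draw it.
- module: The same module, about 40 g, origin at the centre of its underside. It slides easily on the steel floor and the mat (friction about 0.3); the pick's rubber foot grips its top (about 1.1).
- pick_grip (a point): Centre of the loose pick's black upright handle, the place to grip: 24 mm (x) by 18 mm (y), 70 mm tall, this point 38 mm above its foot. Under the handle a 32 mm square collar, its underside 42 mm below this point; then a 7 mm steel rod straight down, bent at the bottom into a toe along +x that ends in a rubber ball (pick_foot).
- pick_collar (a point): The centre of the underside of the pick's collar (42 mm below pick_grip); axes as pick_grip.
- pick_foot (a point): Lowest point of the pick's rubber ball foot (12 mm across): 22 mm along the pick's x from the handle's axis, 142 mm below pick_grip, 100 mm below pick_collar. The toe is 7 mm thick, its axis 6 mm above this point.
- pick: The bent pick, 90 g in all; origin as pick_collar, same axes.
- units: Both units and the bracket, one fixed piece, origin and axes as gap_mouth. Left unit 160 x 110 mm, right 160 x 120 mm. The bracket's lip roofs the last 20 mm of the gap, 42 mm above the bench. The gap's smooth steel floor is level at the back, about 8 mm above the bench, then curves down (some 10 degrees) to the bench; where that begins differs (50 to 80 mm in).
- stand_seat (a point): Where the pick's collar rests in the fixed steel stand: midway between two level prongs, at their top face, 120 mm above the bench. The prongs run along x, 18 mm apart (y), each 10 mm wide, from an open end 32 mm on the -x side to an upright 50 mm on the +x side.
- stand: The pick's stand, fixed: base plate 120 x 100 mm; origin on the bench below stand_seat, same axes. The pick hangs with rod and toe between the prongs, collar on top of them, toe towards the upright (pick x along stand x, nearly). It lifts straight up out of them and goes back straight down.
- tin: Bystander: round tin of brass wool, 72 mm across, 37 mm tall; origin under its centre.
- flask: Bystander: small clear bottle, 34 mm across, 75 mm tall; origin under its centre.
- spool: Bystander: grey solder spool standing on end, 56 mm across, 42 mm tall; origin under its centre.
- tweezers: Bystander: steel tweezers 120 mm long (x), 6 mm tall; origin under the middle.
- board: Bystander: 65 x 42 mm circuit board, 9 mm tall; origin under its centre.
- cap: Bystander: brass lid, 48 mm across, 7 mm tall, lying on the right-hand unit; origin under its centre.
- driver: Bystander: screwdriver lying on the bench; origin under the middle.
Mind the look-alikes: they are no part of the job. Leave any green, turquoise or yellow look-alike of the stand alone.

How it is judged (in metres and radians):
On the way, in this order (a step that is already met when the one before it is completed fails the run):
1. the pick is lifted out of its stand (z of pick_collar in the frame of stand_seat above 0.05 m), for 0.1 s.
2. the pick's foot is on the module at the back of the gap (contact force between pick and module above 0.5 N and x of module_center in the frame of gap_mouth above 0.07 m), for 0.1 s.
3. the module, under the foot, has been drawn wholly out of the gap (x of module_center in the frame of gap_mouth below -0.025 m and horizontal distance between pick_foot and module_center below 0.035 m), for 0.1 s.
At the end, for the whole second after the job is handed in: The module lies flat and still on the mat in front of the gap: its centre 25 to 150 mm before the mouth and within 80 mm of the gap's line. The pick hangs still in its stand: upright, collar resting on both prongs (within 4 mm in height, 15 mm sideways, 20 degrees in yaw) (x of module_center in the frame of gap_mouth between -0.15 and -0.025 m and y of module_center in the frame of gap_mouth between -0.08 and 0.08 m and height (world z) of module_center below 0.008 m and angle between each of module_center, pick_collar's own z axis and vertical below 0.12 rad and linear speed of each of module, pick below 0.02 m/s and horizontal distance between pick_collar and stand_seat below 0.015 m and z of pick_collar in the frame of stand_seat between -0.004 and 0.004 m and angle between the x axis of pick_collar and the x axis of stand_seat, either way round below 0.35 rad); the robot touches nothing.
It fails at once if the pick pushes the module with more than 15 N (contact force between pick and module above 15 N).
It fails at once if the fingers touch the module (contact force between the fingers and module above 0.3 N).
It fails at once if the pick pushes the bench units with more than 20 N (contact force between pick and units above 20 N).
It fails at once if a bystander is moved by more than 20 mm (distance of any of tin, flask, spool, tweezers, board, cap, driver from where it was at the start of the episode above 0.02 m).
It also fails if it takes over 72 s, if anything falls off the work surface, if the arm or the gripper's body presses on something with over 40 N, if the wrist force passes 120 N, or if a joint passes its speed limit or range.

### The arm

A 6-joint arm with a two-finger parallel gripper is mounted at the origin on the work surface. World frame = base frame: x ahead of the robot, y to its left, z up, the work surface at z = 0. Lengths are in mm, angles in rad, forces in N, time in s.
With the tool pointing down it reaches from about 325 to 900 mm from the base axis. Payload 6.1 kg.
Tool frame: the origin (TCP) lies at the very end of the fingers, on their centre line; the grasp point (between the pads) lies 19 mm behind it (manip.tcp_to_grasp is the distance from the TCP to the grasp point, in mm); y points along the fingers, z is the direction in which the jaws open and shut, and the axes are right-handed (so a half turn about y gives the same grasp; the last joint's range is limited). The gripper opens to 87 mm and grips with 3 to 60 N. Pads are 19 mm wide; open, the fingers measure 117 mm over their backs; the gripper's body (75 mm by 190 mm) begins 51 mm behind the grasp point.
Start: joints at [1.123, 0.22, 1.526, -0, 1.395, -0.126], TCP at [197.67, 592.91, 222.538] pointing down, gripper open.
Joint ranges: [-2.98, 2.98], [-0.91, 2.08], [0.09, 2.57], [-1.24, 4.39], [0.2, 2.65], [-2.68, 2.68]. Speed limits (rad/s): [2.57, 2.57, 3.01, 3.14, 3.14, 3.14].

### API

Orientations are given as [roll, pitch, yaw] about the fixed x, y, z axes, in that order (R = Rz(yaw) Ry(pitch) Rx(roll)).
In Python, from rig import manip gives the robot as it stands. The module is installed in compiled form; this text tells all that it offers.
- The arm moves only by the tool jog_arm, never from a script. Its argument "deltas" is text: rows parted by semicolons, each of 5 numbers parted by spaces: the shift along the world's x, y, z in m, then the turn about the world's z in rad, then the opening, from 0 (shut) to 1 (fully open). A call has 1 to 5 rows; each row shifts and turns the commanded pose from where the row before left it; what a row does not reach is not made up. A row lasts 1/12 s, in which the tool goes at most 41.7 mm and 7.16 degrees, less where a joint would pass 70% of its speed; a pose out of reach is approached as far as the arm can. A call is refused whole if a number of a shift passes 0.0417 or a number of a turn 0.125, either way. A call with a gripper value outside its range is refused whole. The fingers move at their own pace and stop on an object; "squeeze" is the grip in N (left out, the last holds). Time passes only in rows, so rows that do not move let the fingers close. It gives the time, the measured TCP pose, the force and the opening at its end, in the units of the state.
- manip.state(): the state, without advancing time (a new reading comes with each control period).
- manip.snapshot(name): name is "side" or "top"; returns a dict with "color" (420x560x3 uint8, red, green, blue), "range_z" (420x560 float32, mm along the optical axis (not along the pixel's ray), 0 where there is no reading), "fx", "fy", "cx", "cy" (pixels), "cam_to_world" (4x4, takes a point from camera to world coordinates). Camera axes: x right, y up, looking along -z (the intrinsics and any distortion apply to the point x, -y, -z); pixel columns grow to the right and rows downward; lengths in mm; the calibration is good to about 2 mm. A picture is of the moment at which its call begins.
- manip.sign_off(): hands the job in, once; it reports no verdict.
Trained networks look in the newest picture that a camera, given by its name, has taken for a name from the list of things; names that differ only in an ending like _2 or _b are one class to them, and where a whole thing is asked for, a point or a joint stands for the part that bears it (a point fixed in the world has none). Each returns a list of dicts, best first, with "score" (0 to 1); they miss things now and then, are a little off and sometimes report something else, mostly with a low value. They report only what shows in the picture. A call takes as long as a camera call. They do not tell look-alikes from the thing itself.
- manip.boxes_of(camera, query): "at" ([x, y, z] in mm, in world coordinates, good to about 4 mm: the middle of the surface that is visible of it).
- manip.silhouettes(camera, query): "pixels" (420x560 bool, what is visible of it).
The state is a dict: "t": time; "joint_pos": joint angles; "joint_vel": joint speeds; "joint_torque": joint torques, N m; "ee_pos": TCP position; "orientation": TCP orientation; "force": force on the tool from outside, world axes, zero at the start; "moment": the same for the moment, N m; "finger_gap": finger opening in mm.
Only numpy, scipy, OpenCV 4.12 (cv2) and the standard library are available. Lean on these libraries where they do the work, as an engineer would, in place of code of your own. Each camera call takes 0.05 s, during which the arm holds its last target.

## Working session

There is one attempt and no reset: what is moved stays moved. The work goes in short steps, Python scripts to look and compute and a tool call to move; the robot and the scene stay as the last step left them, time stands still between calls to the robot, and variables do not carry over. Pictures are saved under pics/ and viewed, and the job is handed in when it is done.

Besides the shell and the picture viewer there is one more tool, called after "Emit:" as a command line: name --argument value ..., lists and objects as JSON in quotes. jog_arm: Moves the arm, as the interface text tells. Its arguments: {"type":"object","properties":{"deltas":{"type":"string"},"squeeze":{"type":"number"}},"required":["deltas"]}

```bash
mkdir -p pics; cat > h.py <<'E'
import numpy as np, cv2
from rig import manip
def snap(n,f):
    s=manip.snapshot(n); cv2.imwrite('pics/'+f,s['color'][:,:,::-1]); np.savez(''+n+'.npz',**s); return s
def world(s,u,v,z=None):
    d=s['range_z'][v,u] if z is None else z
    return (s['cam_to_world']@np.array([(u-s['cx'])/s['fx']*d,-(v-s['cy'])/s['fy']*d,-d,1]))[:3]
def cloud(s):
    v,u=np.mgrid[0:420,0:560]; d=s['range_z']
    p=np.stack([(u-s['cx'])/s['fx']*d,-(v-s['cy'])/s['fy']*d,-d,np.ones_like(d)],-1)@s['cam_to_world'].T
    p=p[...,:3]; p[d==0]=np.nan; return p
def proj(s,p):
    c=np.linalg.inv(s['cam_to_world'])@np.append(p,1); return s['cx']+s['fx']*c[0]/-c[2], s['cy']-s['fy']*c[1]/-c[2]
E
python3 - <<'E'
from h import *
for n in('side','top'):
    s=snap(n,n+'0.png'); print(n,{k:s[k] for k in('fx','fy','cx','cy')}, s.keys(), s['cam_to_world'].round(3).tolist())
    for q in('pick_grip','stand_seat','module_center','gap_mouth','pick','stand','units','tin','flask','spool','tweezers','board','cap','driver','module'):
        try: print(q,[(np.round(b['at']).tolist(),round(b['score'],2),[round(x) for x in proj(s,b['at'])]) for b in manip.boxes_of(n,q)][:4])
        except Exception as e: print(q,e)
print(manip.state())
E
```

```text
side {'fx': 399.4345687009267, 'fy': 399.4345687009267, 'cx': 278.73593172036516, 'cy': 207.54450336555513} dict_keys(['color', 'range_z', 'fx', 'fy', 'cx', 'cy', 'cam_to_world']) [[0.916, 0.265, -0.302, 127.08], [-0.401, 0.629, -0.666, -664.85], [0.014, 0.731, 0.683, 877.809], [0.0, 0.0, 0.0, 1.0]]
pick_grip [([464.0, 219.0, 145.0], 0.71, [260, 171])]
stand_seat [([534.0, 427.0, 9.0], 0.92, [257, 163]), ([357.0, 575.0, 8.0], 0.81, [199, 152]), ([590.0, 627.0, 30.0], 0.81, [252, 127]), ([496.0, 217.0, 9.0], 0.72, [270, 202])]
module_center [([433.0, 10.0, -0.0], 0.39, [278, 255])]
gap_mouth [([573.0, -105.0, 60.0], 0.63, [344, 255])]
pick [([467.0, 220.0, 148.0], 0.79, [261, 170])]
stand [([532.0, 427.0, 9.0], 0.96, [257, 163]), ([588.0, 630.0, 29.0], 0.95, [251, 127]), ([490.0, 215.0, 10.0], 0.7, [269, 203]), ([363.0, 579.0, 10.0], 0.6, [200, 151])]
units [([570.0, -107.0, 59.0], 0.71, [343, 256])]
tin [([349.0, 124.0, 26.0], 0.89, [236, 230]), ([434.0, 10.0, 1.0], 0.72, [278, 255]), ([450.0, 314.0, 37.0], 0.47, [246, 181])]
flask [([449.0, 316.0, 40.0], 0.61, [245, 180])]
spool [([
[... 1612 characters left out ...]
.0], 0.66, [468, 215])]
module []
{'t': 1.6, 'joint_pos': array([ 1.12291412e+00,  2.20401913e-01,  1.52647487e+00,  4.51402754e-06,
        1.39468273e+00, -1.26086763e-01]), 'joint_vel': array([ 0.00174461, -0.00126403, -0.0004909 , -0.00110303, -0.00042805,
        0.00044519]), 'joint_torque': array([ 1.03690112e-03, -4.94559717e+01, -3.87693214e+01,  7.00907037e-02,
        4.72092885e-02, -1.70261552e-05]), 'ee_pos': array([197.66794154, 592.92974922, 222.54977334]), 'orientation': array([-1.57076289e+00,  2.41400488e-07, -3.21796235e-01]), 'force': array([-0.36441692,  0.13020541,  0.0639166 ]), 'moment': array([-0.06865824,  0.03445661, -0.04206967]), 'finger_gap': 87.03920959580275}
```

View pictures.

View pics/side0.png

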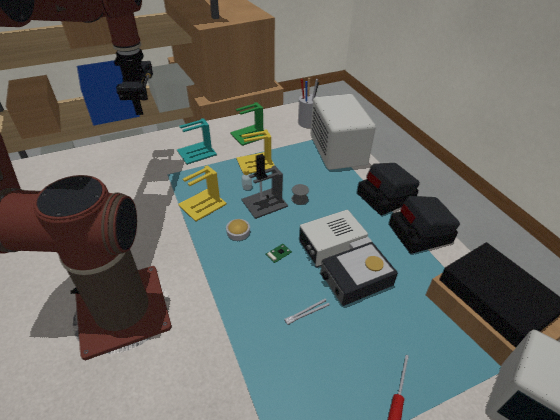

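View pics/top0.png

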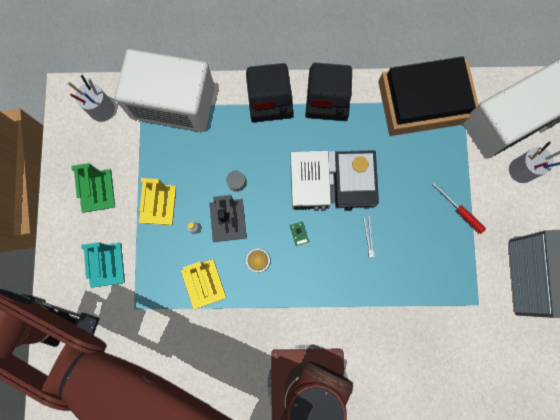

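```bash
python3 - <<'E'
import numpy as np,cv2
a=np.load('side.npz')['color'][130:260,180:330,::-1]; b=np.load('top.npz')['color'][130:260,190:400,::-1]
cv2.imwrite('pics/c1.png',cv2.resize(a,None,fx=4.5,fy=4.5,interpolation=2)); cv2.imwrite('pics/c2.png',cv2.resize(b,None,fx=3.8,fy=3.8,interpolation=2))
E
```

```text
(no output)
```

View pics/c1.png

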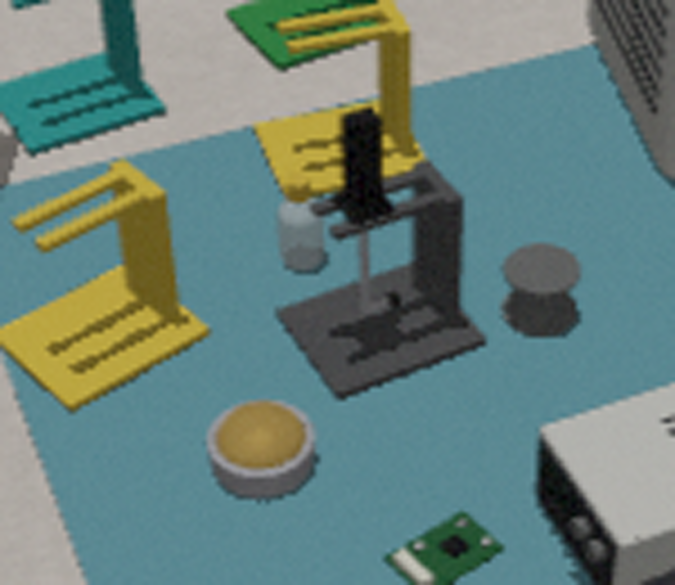

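View pics/c2.png

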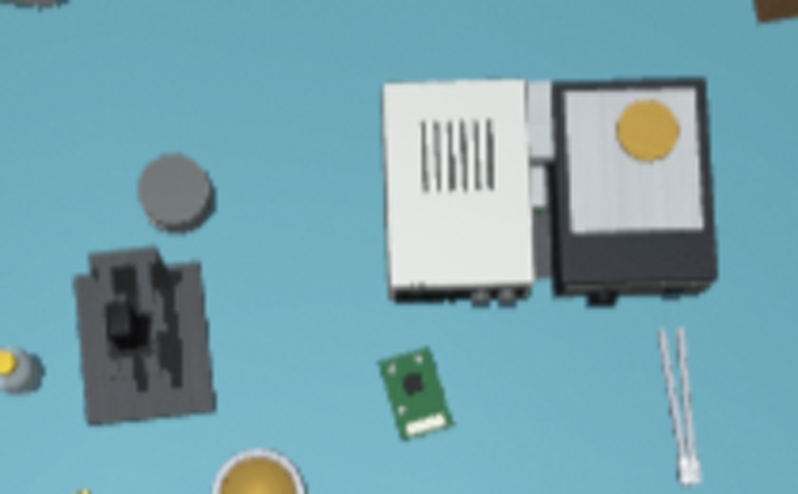

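```bash
python3 - <<'E'
from h import *
for n in('side','top'):
    s=dict(np.load(n+'.npz')); p=cloud(s)
    X,Y,Z=p[...,0],p[...,1],p[...,2]
    m=(X>380)&(X<420)&(Y>-100)&(Y<-20); print(n,'mat z',np.nanmedian(Z[m]),np.nanstd(Z[m]))
    for nm,lo,hi in(('white',64,80),('dark',55,64)):
        m=(X>450)&(X<760)&(Y>-220)&(Y<40)&(Z>lo)&(Z<hi)
        if nm=='white': m&=(s['color'].min(-1)>150)
        k=cv2.connectedComponentsWithStats(m.astype(np.uint8)); i=1+np.argmax(k[2][1:,4]); m=k[1]==i
        q=p[m]; r=cv2.minAreaRect(q[:,:2].astype(np.float32)); print(nm,len(q),np.median(q[:,2]),r,cv2.boxPoints(r).round(1).tolist())
    m=(X>420)&(X<500)&(Y>190)&(Y<250)&(Z>135)
    q=p[m]; print('handle',len(q),np.percentile(q,[2,50,98],axis=0).round(1).tolist())
    qq=q[q[:,2]>180]; r=cv2.minAreaRect(qq[:,:2].astype(np.float32)); print('handletop',len(qq),r, np.median(qq,0),qq[:,2].max())
    m=(X>380)&(X<560)&(Y>160)&(Y<280)&(Z<18)&(Z>4)&(s['color'].max(-1)<100)
    q=p[m]; r=cv2.minAreaRect(q[:,:2].astype(np.float32)); print('base',len(q),np.median(q[:,2]),r)
    m=(X>400)&(X<560)&(Y>160)&(Y<280)&(Z<128)&(Z>108)
    q=p[m]; r=cv2.minAreaRect(q[:,:2].astype(np.float32)); print('prongs',len(q),np.median(q[:,2]),r)
# gap in top view
s=dict(np.load('top.npz')); p=cloud(s)
for v in range(148,214,3):
    print(v,[(u,*p[v,u].round().astype(int).tolist(),*s['color'][v,u].tolist()) for u in range(328,340,2)])
E
```

```text
side mat z 1.1442486430804593 1.568756311786683
white 1368 70.82965954116008 ((589.69873046875, -19.079734802246094), (159.44325256347656, 111.07097625732422), 0.45990580320358276) [[509.5, 35.79999923706055], [510.3999938964844, -75.30000305175781], [669.9000244140625, -74.0], [669.0, 37.099998474121094]]
dark 2184 61.15221666356911 ((587.1864013671875, -89.2575912475586), (169.93919372558594, 246.88095092773438), 1.1399322748184204) [[499.79998779296875, 32.5], [504.70001220703125, -214.39999389648438], [674.5999755859375, -211.0], [669.7000122070312, 35.79999923706055]]
handle 170 [[454.5, 215.4, 138.5], [464.3, 219.3, 171.9], [478.1, 232.5, 196.3]]
handletop 65 ((466.07330322265625, 225.47418212890625), (17.423479080200195, 25.896013259887695), 86.1148681640625) [464.42629921 220.54417918 191.30632236] 197.2330315181481
base 703 8.614510187281212 ((478.443603515625, 226.54112243652344), (120.62188720703125, 102.41913604736328), 6.1727423667907715)
prongs 241 120.55469088930465 ((483.601318359375, 227.62503051757812), (95.36544799804688, 55.10300827026367), 7.025233268737793)
top 
[... 5118 characters left out ...]
, 34, 24, 27, 29), (338, 515, -95, 60, 60, 63, 66)]
205 [(328, 507, -66, 58, 86, 89, 88), (330, 517, -78, -3, 110, 164, 178), (332, 516, -83, 4, 111, 174, 190), (334, 517, -90, 1, 106, 166, 181), (336, 510, -92, 38, 24, 29, 34), (338, 508, -97, 46, 37, 39, 42)]
208 [(328, 507, -71, 6, 72, 100, 106), (330, 508, -78, 1, 110, 172, 188), (332, 509, -84, -8, 112, 174, 190), (334, 508, -90, 0, 110, 171, 187), (336, 508, -96, -2, 81, 124, 136), (338, 508, -102, -1, 87, 129, 139)]
211 [(328, 497, -70, 10, 113, 175, 192), (330, 499, -78, -2, 112, 175, 191), (332, 499, -84, -4, 112, 174, 191), (334, 499, -89, -1, 112, 175, 192), (336, 500, -96, -11, 111, 174, 190), (338, 499, -102, -3, 112, 174, 191)]
```

The candidates in the top view are the grey stand at (228,218), yellow stands at (157,203) and (204,283), a turquoise stand at (103,264) and a green stand at (94,188). Only the grey one carries the black-handled pick, with the rod visible under its collar in the crop, so I choose that one. The gap lies between the white and dark units at top px (332,150–205). The module is the bright strip around (331,175–183).

Emit:
jog_arm --deltas "0.022 -0.030 0 0.035 1; 0.022 -0.030 0 0.035 1; 0.022 -0.030 0 0.035 1; 0.022 -0.030 0 0.035 1; 0.022 -0.030 0 0.035 1" --squeeze 30

```text
t: 2.02
ee_pos: [308.3, 441.6, 222.7]
orientation: [-1.57, -0.0, -0.144]
force: [0.3, -0.3, 0.2]
finger_gap: 86.9
```

Emit:
jog_arm --deltas "0.022 -0.030 0 0.035 1; 0.022 -0.030 0 0.035 1; 0.022 -0.030 0 0.035 1; 0.022 -0.030 0 0.035 1; 0.022 -0.030 0 0.035 1"

```text
t: 2.43
ee_pos: [418.5, 291.4, 222.9]
orientation: [-1.57, -0.001, 0.03]
force: [1.1, 0.5, -0.3]
finger_gap: 87.2
```

Emit:
jog_arm --deltas "0.0235 -0.033 0 0.015 1; 0.0235 -0.033 0 0.015 1; 0 0 -0.02 0 1; 0 0 -0.02 0 1; 0 0 0 0 1"

```text
t: 2.85
ee_pos: [462.8, 225.2, 178.7]
orientation: [-1.572, 0.006, 0.056]
force: [-1.8, -0.6, -0.5]
finger_gap: 86.6
```

```bash
python3 - <<'E'
from h import *
for n in('side','top'):
    s=snap(n,n+'1.png'); 
    if n=='side': c=s['color'][110:230,200:330,::-1]
    else: c=s['color'][150:260,170:300,::-1]
    cv2.imwrite('pics/c_%s1.png'%n,cv2.resize(c,None,fx=4.5,fy=4.5,interpolation=2))
E
```

```text
(no output)
```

View pics/c_side1.png

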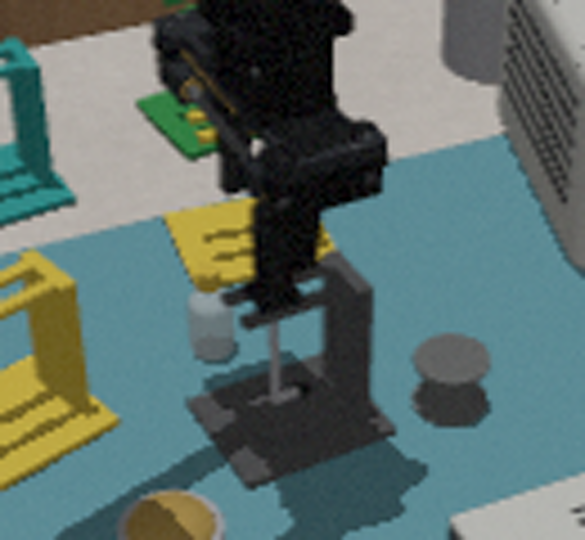

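View pics/c_top1.png

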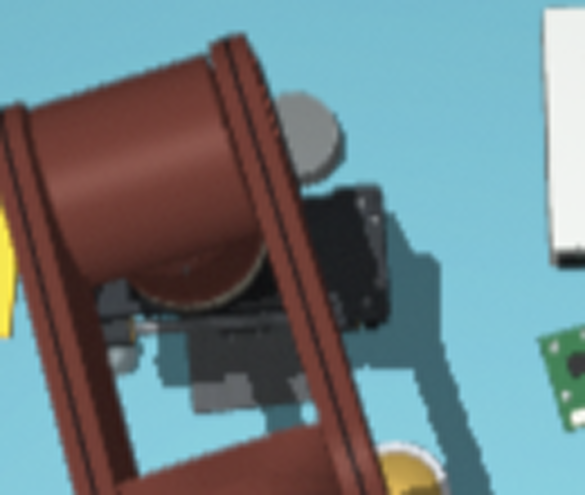

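The side crop shows the near finger in front of the handle at about crop (285,240), with the collar and prongs below it. In the top view the arm covers the pick. Alignment looks right, so I'm descending.

Emit:
jog_arm --deltas "0.001 0.0008 -0.018 0 1; 0 0 -0.018 0 1; 0 0 0 0 1; 0 0 0 0 1"

```text
t: 3.28
ee_pos: [465.3, 228.2, 147.1]
orientation: [-1.571, 0.0, 0.059]
force: [0.2, 0.7, -0.2]
finger_gap: 86.9
```

Emit:
jog_arm --deltas "0 -0.001 -0.003 0 0.4; 0 0 0 0 0.3; 0 0 0 0 0; 0 0 0 0 0; 0 0 0 0 0"

```text
t: 3.7
ee_pos: [466.0, 226.8, 144.2]
orientation: [-1.571, -0.001, 0.058]
force: [-0.3, 1.3, 0.4]
finger_gap: 61.6
```

Emit:
jog_arm --deltas "0 0 0 0 0; 0 0 0 0 0; 0 0 0 0 0; 0 0 0 0 0"

```text
t: 4.03
ee_pos: [465.7, 226.7, 143.5]
orientation: [-1.571, 0.0, 0.058]
force: [0.1, 0.7, -0.2]
finger_gap: 35.4
```

Emit:
jog_arm --deltas "0 0 0 0 0; 0 0 0 0 0; 0 0 0 0 0; 0 0 0 0 0"

```text
t: 4.37
ee_pos: [465.6, 226.7, 143.5]
orientation: [-1.571, 0.0, 0.058]
force: [-0.2, -0.4, -0.2]
finger_gap: 17.7
```

Emit:
jog_arm --deltas "0 0 0 0 0; 0 0 0 0 0; 0 0 0 0 0"

```text
t: 4.62
ee_pos: [465.7, 226.7, 143.5]
orientation: [-1.571, 0.0, 0.058]
force: [-0.3, -0.4, 0.4]
finger_gap: 17.9
```

```bash
python3 -c "
from h import *
s=manip.state();print(s['ee_pos'],s['orientation'],s['force'],s['moment'],s['finger_gap'])"
```

```text
[465.66854713 226.71097295 143.51148697] [-1.57079023e+00  2.91722115e-05  5.81908960e-02] [-0.27220715 -0.41843109  0.419365  ] [-0.01398162 -0.0219306   0.01959376] 17.913460062741798
```

Emit:
jog_arm --deltas "0 0 0.015 0 0; 0 0 0.025 0 0; 0 0 0.03 0 0; 0 0 0.035 0 0; 0 0 0.035 0 0"

```text
t: 5.03
ee_pos: [465.0, 226.5, 284.3]
orientation: [-1.571, 0.002, 0.058]
force: [0.1, -0.2, -0.1]
finger_gap: 17.6
```

Emit:
jog_arm --deltas "0 0 0.01 0 0; 0 -0.03 0 0 0; 0 -0.04 0 0 0; 0 -0.04 0 0 0; 0 -0.04 0 0 0"

```text
t: 5.45
ee_pos: [465.1, 75.5, 293.1]
orientation: [-1.571, 0.0, 0.06]
force: [1.2, -0.4, -1.4]
finger_gap: 18.3
```

Emit:
jog_arm --deltas "0 -0.03 0 -0.01 0; 0 -0.02 0 -0.01 0; 0 -0.01 0 -0.01 0; 0 0 0 -0.01 0; 0 0 0 0 0"

```text
t: 5.87
ee_pos: [465.6, 17.1, 293.3]
orientation: [-1.57, 0.0, 0.017]
force: [0.1, 1.1, -1.7]
finger_gap: 18.0
```

```bash
python3 - <<'E'
from h import *
for n in('side','top'):
    s=snap(n,n+'2.png'); print([ (b['at'],b['score'])for b in manip.boxes_of(n,'pick')],[ (b['at'],b['score'])for b in manip.boxes_of(n,'pick_foot')])
print(manip.state()['ee_pos'],manip.state()['orientation'])
E
```

```text
[([462.9, 16.1, 276.0], 0.77)] [([461.0, 12.9, 269.3], 0.62)]
[([571.2, -168.0, 62.5], 0.46)] []
[465.67502403  17.74054767 293.47440626] [-1.57061366e+00  8.20600842e-05  2.00724963e-02]
```

View pics/side2.png

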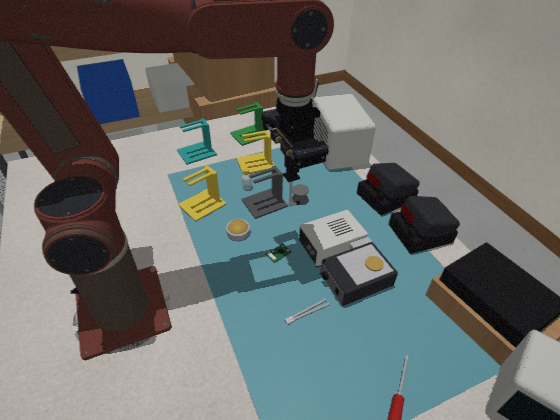

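View pics/top2.png

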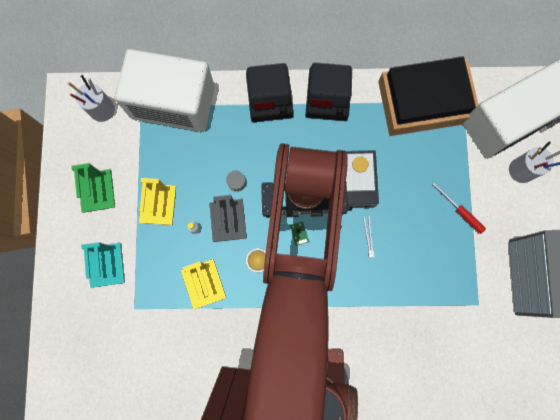

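Side2 shows the pick held, around (293,170), and the grey stand empty. Top2 shows the empty prongs at (228,215). Now I'll measure the foot and the empty stand.

```bash
python3 - <<'E'
from h import *
s=dict(np.load('side.npz')); c=s['color'][150:260,235:345,::-1]
cv2.imwrite('pics/c3.png',cv2.resize(c,None,fx=5.4,fy=5.4,interpolation=2))
t=dict(np.load('top.npz')); c=t['color'][180:250,195:265,::-1]
cv2.imwrite('pics/c4.png',cv2.resize(c,None,fx=8,fy=8,interpolation=2))
for n,s in(('side',s),('top',t)):
    p=cloud(s);X,Y,Z=p[...,0],p[...,1],p[...,2]
    if n=='side':
        for v in range(165,205): 
            L=[(u,*p[v,u].round().astype(int)) for u in range(270,320) if abs(p[v,u,0]-470)<45 and abs(p[v,u,1]-17)<30 and 130<p[v,u,2]<300]
            if L: print(v,[(a[0],)+tuple(int(x) for x in a[1:]) for a in (L[0],L[len(L)//2],L[-1])],len(L))
    for lo,hi in((4,18),(112,128)):
        m=(X>380)&(X<560)&(Y>160)&(Y<280)&(Z<hi)&(Z>lo)&(s['color'].max(-1)<100)
        q=p[m]; r=cv2.minAreaRect(q[:,:2].astype(np.float32)); print(n,lo,len(q),np.median(q[:,2]),r)
        if lo>100:
            for x0 in range(430,540,8):
                k=q[(q[:,0]>=x0)&(q[:,0]<x0+8)]
                if len(k): print(x0,len(k),np.sort(k[:,1]).round().astype(int).tolist())
E
```

```text
165 [(284, 456, 35, 296), (285, 458, 32, 297), (285, 458, 32, 297)] 2
166 [(284, 455, 32, 295), (285, 457, 31, 296), (285, 457, 31, 296)] 2
168 [(286, 454, 19, 299), (286, 454, 19, 299), (286, 454, 19, 299)] 1
169 [(286, 456, 22, 293), (287, 455, 15, 299), (287, 455, 15, 299)] 2
170 [(286, 454, 18, 294), (288, 455, 10, 299), (289, 457, 9, 299)] 4
171 [(286, 453, 17, 291), (295, 469, 1, 298), (298, 477, 1, 296)] 8
172 [(286, 454, 19, 287), (291, 458, -1, 300), (296, 472, 1, 295)] 9
173 [(282, 451, 35, 273), (289, 457, 7, 291), (296, 475, 7, 286)] 15
174 [(282, 451, 34, 271), (290, 460, 8, 287), (297, 481, 13, 277)] 16
175 [(283, 451, 27, 273), (290, 460, 8, 284), (297, 480, 11, 276)] 15
176 [(284, 451, 22, 274), (291, 463, 8, 280), (298, 481, 6, 276)] 15
177 [(284, 451, 22, 270), (292, 467, 10, 274), (299, 481, 2, 276)] 16
178 [(285, 451, 17, 271), (292, 465, 6, 275), (299, 481, 1, 274)] 15
179 [(286, 451, 10, 273), (292, 464, 4, 274), (297, 476, 2, 271)] 12
180 [(287, 452, 7, 272), (291, 460, 1, 274), (294, 469, 3, 270)] 8
181 [(287, 451, 4, 271), (289, 455, 1, 272), (291, 466, 13, 2
[... 3026 characters left out ...]
20, 223, 230, 236, 253]
top 4 274 8.166380183274669 ((483.64654541015625, 226.06805419921875), (96.74211883544922, 85.87388610839844), 4.64647102355957)
top 112 68 118.18775898685226 ((476.1648254394531, 224.45956420898438), (85.07017517089844, 47.15464782714844), 9.61905574798584)
430 5 [213, 215, 215, 237, 240]
438 4 [207, 234, 235, 235]
446 4 [207, 207, 207, 235]
462 4 [218, 218, 237, 238]
470 7 [210, 218, 218, 218, 238, 238, 238]
478 4 [210, 218, 219, 238]
486 3 [219, 219, 221]
494 8 [213, 213, 221, 221, 240, 240, 241, 241]
502 8 [213, 213, 213, 221, 222, 222, 241, 249]
510 16 [208, 213, 214, 216, 221, 222, 224, 227, 230, 232, 235, 237, 241, 249, 252, 255]
518 5 [208, 210, 210, 213, 227]
```

View pics/c3.png

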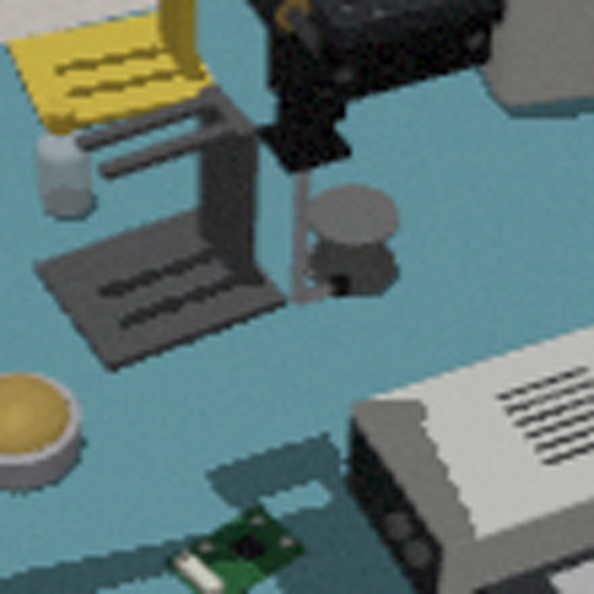

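View pics/c4.png

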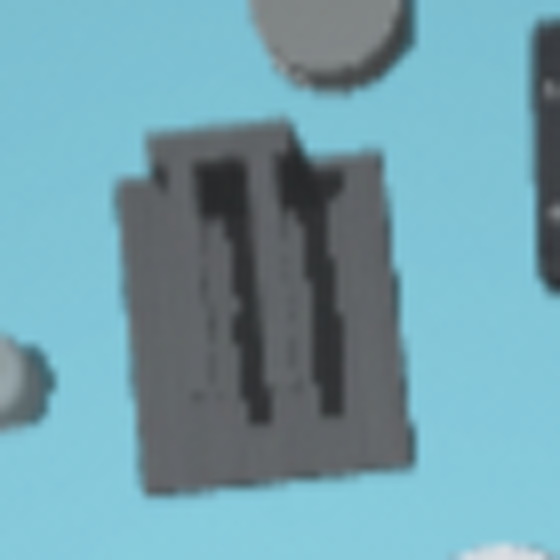

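```bash
python3 - <<'E'
from h import *
s=dict(np.load('side.npz')); t=dict(np.load('top.npz'))
for n,s in(('side',s),('top',t)):
    p=cloud(s);X,Y,Z=p[...,0],p[...,1],p[...,2]
    m=(X>490)&(X<700)&(Y<-70)&(Y>-260)&(Z>54)&(Z<66)
    m=cv2.erode(m.astype(np.uint8),None,iterations=0)>0
    k=cv2.connectedComponentsWithStats(m.astype(np.uint8)); m=k[1]==1+np.argmax(k[2][1:,4])
    q=p[m]; 
    for x0 in range(500,680,20):
        k=q[(q[:,0]>=x0)&(q[:,0]<x0+20)]
        if len(k): print(n,x0,len(k),np.sort(k[:,1])[-8:].round(1).tolist(),np.sort(k[:,1])[:4].round(1).tolist())
    m=(X>490)&(X<700)&(Y<60)&(Y>-78)&(Z>64)&(Z<78); q=p[m]
    for x0 in range(500,680,20):
        k=q[(q[:,0]>=x0)&(q[:,0]<x0+20)]
        if len(k): print(n,'W',x0,len(k),np.sort(k[:,1])[-4:].round(1).tolist(),np.sort(k[:,1])[:6].round(1).tolist())
E
```

```text
side 500 182 [-73.9, -72.7, -72.6, -72.5, -72.0, -72.0, -70.8, -70.7] [-213.5, -212.9, -212.0, -211.7]
side 520 320 [-71.4, -71.2, -71.1, -71.1, -71.0, -70.5, -70.3, -70.3] [-213.0, -212.4, -212.4, -212.2]
side 540 320 [-72.0, -71.9, -71.5, -71.4, -71.1, -71.0, -70.8, -70.6] [-213.2, -212.9, -212.7, -212.2]
side 560 303 [-71.8, -71.8, -71.6, -71.1, -71.0, -70.9, -70.6, -70.3] [-212.6, -211.8, -211.4, -211.2]
side 580 299 [-71.5, -71.4, -71.3, -71.2, -71.1, -71.0, -70.8, -70.1] [-212.3, -212.0, -211.5, -211.2]
side 600 276 [-71.7, -71.4, -71.4, -70.5, -70.4, -70.4, -70.2, -70.1] [-212.3, -211.9, -211.9, -211.5]
side 620 217 [-72.2, -71.8, -71.8, -71.4, -71.1, -70.9, -70.6, -70.2] [-212.4, -211.4, -211.3, -211.1]
side 640 253 [-72.7, -71.9, -71.8, -71.3, -71.3, -71.1, -70.6, -70.6] [-212.4, -210.8, -210.4, -210.2]
side 660 153 [-78.1, -76.5, -76.4, -72.6, -72.6, -72.1, -70.5, -70.1] [-210.9, -209.7, -209.6, -209.6]
side W 500 154 [31.4, 32.8, 35.8, 36.5] [-73.3, -71.1, -71.0, -70.8, -70.7, -70.4]
side W 520 216 [34.1, 34.6, 35.4, 36.5] [-73.9, -72.7, -72.2, -72.1, -71.9, -71.8]
side W 
[... 861 characters left out ...]
 -121.5] [-209.6, -209.5, -209.4, -209.4]
top 560 197 [-123.0, -123.0, -122.7, -122.4, -122.3, -120.3, -120.2, -119.7] [-210.3, -210.0, -209.9, -209.6]
top 580 190 [-123.9, -123.8, -123.8, -123.5, -123.3, -120.6, -120.0, -119.8] [-210.8, -208.6, -207.8, -207.5]
top 600 158 [-127.0, -127.0, -126.5, -124.3, -123.9, -123.9, -123.7, -123.5] [-209.6, -209.4, -209.1, -209.0]
top 620 142 [-128.3, -127.7, -127.6, -127.6, -127.5, -127.4, -127.3, -125.0] [-210.0, -209.4, -209.1, -207.3]
top 640 157 [-128.5, -128.4, -128.3, -128.3, -126.1, -125.9, -125.7, -125.5] [-208.2, -207.2, -206.5, -206.3]
top 660 72 [-132.1, -132.0, -131.9, -129.5, -129.2, -128.9, -126.5, -125.8] [-208.6, -208.3, -207.1, -205.1]
```

Emit:
jog_arm --deltas "0.026 -0.025 -0.01 0 0; 0.026 -0.025 -0.01 0 0; 0.026 -0.025 -0.01 0 0; 0.026 -0.025 -0.01 0 0; 0 0 -0.02 0 0"

```text
t: 6.58
ee_pos: [574.1, -87.3, 234.1]
orientation: [-1.574, -0.005, 0.016]
force: [-1.2, -0.0, -0.3]
finger_gap: 18.1
```

Emit:
jog_arm --deltas "0 0 -0.02 0 0; 0 0 -0.01 0 0; 0 0 0 0 0; 0 0 0 0 0"

```text
t: 6.92
ee_pos: [569.4, -82.6, 203.4]
orientation: [-1.57, 0.001, 0.019]
force: [-0.7, 0.3, -0.1]
finger_gap: 18.0
```

```bash
python3 - <<'E'
from h import *
for n in('side','top'):
    s=snap(n,n+'3.png')
    c=s['color'][180:320,280:420,::-1] if n=='side' else s['color'][130:250,260:400,::-1]
    cv2.imwrite('pics/c_%s3.png'%n,cv2.resize(c,None,fx=4.2,fy=4.2,interpolation=2))
    p=cloud(s)
    if n=='side':
        for v in range(215,262):
            L=[(u,*p[v,u].round().astype(int).tolist(),int(s['color'][v,u].mean())) for u in range(280,420) if abs(p[v,u,0]-580)<40 and abs(p[v,u,1]+83)<14 and 76<p[v,u,2]<180]
            if L: print(v,L[0],L[len(L)//2],L[-1],len(L))
print(manip.state()['ee_pos'],manip.state()['orientation'],manip.state()['force'])
E
```

```text
217 (337, 556, -73, 180, 114) (337, 556, -73, 180, 114) (337, 556, -73, 180, 114) 1
223 (343, 560, -96, 179, 52) (344, 572, -84, 163, 60) (344, 572, -84, 163, 60) 2
224 (342, 569, -81, 158, 90) (343, 570, -84, 160, 100) (344, 572, -84, 160, 121) 3
225 (342, 568, -83, 157, 95) (343, 570, -85, 157, 102) (344, 574, -83, 154, 123) 3
226 (342, 568, -83, 153, 96) (343, 569, -86, 155, 103) (343, 569, -86, 155, 103) 2
227 (341, 567, -82, 148, 76) (342, 567, -85, 151, 95) (343, 570, -86, 151, 103) 3
228 (341, 566, -84, 147, 95) (342, 570, -83, 145, 99) (343, 571, -85, 147, 101) 3
229 (341, 567, -83, 142, 98) (342, 569, -84, 142, 101) (343, 570, -87, 145, 90) 3
230 (341, 568, -83, 138, 93) (342, 569, -85, 140, 102) (343, 573, -84, 137, 104) 3
231 (341, 567, -84, 136, 91) (342, 570, -85, 135, 105) (343, 573, -84, 133, 106) 3
232 (341, 568, -84, 132, 102) (342, 571, -84, 130, 104) (342, 571, -84, 130, 104) 2
233 (340, 568, -81, 125, 135) (341, 568, -84, 128, 99) (342, 569, -88, 131, 102) 3
234 (340, 568, -81, 122, 79) (341, 568, -85, 125, 97) (342, 570, -86, 125, 102) 3
235 (340, 567, -83, 119, 
[... 209 characters left out ...]
 -86, 114, 105) 2
238 (340, 568, -84, 109, 102) (341, 570, -86, 110, 103) (341, 570, -86, 110, 103) 2
239 (339, 567, -81, 102, 102) (345, 588, -79, 92, 73) (348, 595, -83, 92, 33) 7
240 (339, 568, -81, 98, 106) (345, 587, -81, 90, 88) (348, 596, -83, 89, 20) 8
241 (339, 568, -82, 96, 104) (344, 583, -84, 90, 104) (348, 592, -88, 91, 13) 10
242 (339, 567, -83, 93, 99) (344, 582, -86, 89, 105) (348, 593, -88, 86, 62) 10
243 (339, 566, -86, 92, 102) (341, 573, -85, 88, 105) (342, 575, -87, 89, 105) 4
244 (340, 571, -84, 84, 109) (340, 571, -84, 84, 109) (340, 571, -84, 84, 109) 1
[570.48230396 -82.98379266 205.31632355] [-1.57155229 -0.00250566  0.01903784] [-0.00676791 -0.44704624 -0.48599249]
```

View pics/c_side3.png

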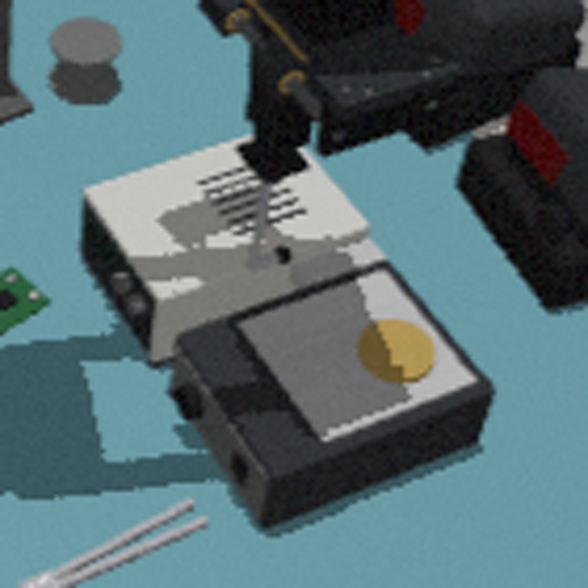

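View pics/c_top3.png

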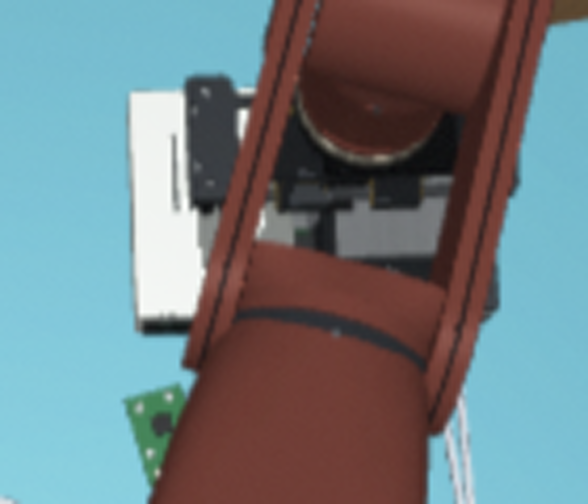

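Side3 shows the foot at crop (283,255), above the gap and in front of the lip. The rod lines up with the gap midline to within about 1 mm. Descending into the gap, above the module.

Emit:
jog_arm --deltas "0 -0.0003 -0.015 0 0; 0 0 -0.015 0 0; 0 0 -0.015 0 0; 0 0 -0.008 0 0; 0 0 0 0 0"

```text
t: 7.43
ee_pos: [569.0, -83.2, 149.8]
orientation: [-1.57, 0.001, 0.019]
force: [0.1, 1.3, -1.4]
finger_gap: 17.7
```

Emit:
jog_arm --deltas "0 0 0 0 0; 0 0 0 0 0; 0 0 0 0 0; 0 0 0 0 0; 0 0 0 0 0"

```text
t: 7.85
ee_pos: [570.1, -83.7, 151.3]
orientation: [-1.571, -0.001, 0.018]
force: [-0.2, 1.1, -1.0]
finger_gap: 18.0
```

```bash
python3 - <<'E'
from h import *
s=manip.state(); print(s['t'],s['ee_pos'],s['orientation'],s['force'],s['moment'])
E
```

```text
7.85 [570.11245995 -83.74123032 151.33055509] [-1.57120911e+00 -1.21745476e-03  1.82016523e-02] [-0.19275328  1.0826871  -0.97713387] [-0.02457014  0.00313261  0.02923791]
```

Emit:
jog_arm --deltas "0 -0.001 0 0 0; 0 0 0 0 0; 0 0 0 0 0; 0 0 0 0 0"

```text
t: 8.18
ee_pos: [569.7, -84.6, 150.5]
orientation: [-1.571, 0.0, 0.018]
force: [-1.1, -0.2, -1.9]
finger_gap: 17.9
```

Emit:
jog_arm --deltas "0 -0.001 0 0 0; 0 0 0 0 0; 0 0 0 0 0; 0 0 0 0 0"

```text
t: 8.52
ee_pos: [569.7, -85.6, 150.5]
orientation: [-1.571, 0.0, 0.018]
force: [-1.0, -0.5, -0.4]
finger_gap: 18.2
```

Emit:
jog_arm --deltas "0 -0.001 0 0 0; 0 0 0 0 0; 0 0 0 0 0; 0 0 0 0 0"

```text
t: 8.85
ee_pos: [569.7, -86.5, 150.5]
orientation: [-1.571, 0.0, 0.018]
force: [-0.4, 0.9, -0.5]
finger_gap: 18.0
```

Emit:
jog_arm --deltas "0 -0.001 0 0 0; 0 0 0 0 0; 0 0 0 0 0; 0 0 0 0 0"

```text
t: 9.18
ee_pos: [569.6, -87.0, 150.5]
orientation: [-1.57, 0.0, 0.018]
force: [0.5, 3.3, -0.3]
finger_gap: 18.3
```

Emit:
jog_arm --deltas "0 -0.001 0 0 0; 0 0 0 0 0; 0 0 0 0 0; 0 0 0 0 0"

```text
t: 9.52
ee_pos: [569.6, -87.4, 150.5]
orientation: [-1.569, 0.0, 0.018]
force: [-0.3, 6.0, 0.2]
finger_gap: 17.8
```

Right wall contact came at y≈-86.7, so the gap centre line is at about y=-82.7. I'll re-centre and descend gently.

Emit:
jog_arm --deltas "0 0.006 0 0 0; 0 0 -0.004 0 0; 0 0 -0.004 0 0; 0 0 0 0 0; 0 0 0 0 0"

```text
t: 9.93
ee_pos: [569.2, -82.9, 141.9]
orientation: [-1.571, 0.001, 0.018]
force: [-0.0, -0.1, 0.2]
finger_gap: 18.0
```

Emit:
jog_arm --deltas "0 0 -0.001 0 0; 0 0 0 0 0; 0 0 0 0 0; 0 0 0 0 0"

```text
t: 10.27
ee_pos: [569.7, -82.7, 141.7]
orientation: [-1.571, -0.0, 0.018]
force: [-0.7, 0.2, -1.5]
finger_gap: 17.7
```

Emit:
jog_arm --deltas "0 0 -0.001 0 0; 0 0 0 0 0; 0 0 0 0 0; 0 0 0 0 0"

```text
t: 10.6
ee_pos: [569.7, -82.6, 140.5]
orientation: [-1.571, 0.0, 0.018]
force: [-0.2, 0.9, -0.1]
finger_gap: 17.9
```

Emit:
jog_arm --deltas "0 0 -0.001 0 0; 0 0 0 0 0; 0 0 0 0 0; 0 0 0 0 0"

```text
t: 10.93
ee_pos: [569.6, -82.6, 139.5]
orientation: [-1.571, 0.0, 0.018]
force: [-0.4, 0.0, -1.0]
finger_gap: 18.1
```

Emit:
jog_arm --deltas "0 0 -0.001 0 0; 0 0 0 0 0; 0 0 0 0 0; 0 0 0 0 0"

```text
t: 11.27
ee_pos: [569.9, -82.7, 139.1]
orientation: [-1.571, -0.001, 0.018]
force: [-2.0, 0.1, 3.5]
finger_gap: 17.8
```

Emit:
jog_arm --deltas "0 0 -0.001 0 0; 0 0 0 0 0; 0 0 0 0 0; 0 0 0 0 0"

```text
t: 11.6
ee_pos: [570.3, -82.8, 138.9]
orientation: [-1.571, -0.002, 0.018]
force: [-2.7, 1.0, 8.4]
finger_gap: 17.9
```

Emit:
jog_arm --deltas "0 0 0.0004 0 0; -0.0015 0 0 0 0; -0.0015 0 0 0 0; 0 0 0 0 0"

```text
t: 11.93
ee_pos: [567.7, -82.9, 138.9]
orientation: [-1.572, -0.003, 0.018]
force: [0.3, -0.5, 5.0]
finger_gap: 17.7
```

Emit:
jog_arm --deltas "-0.002 0 0 0 0; -0.002 0 0 0 0; 0 0 0 0 0"

```text
t: 12.18
ee_pos: [563.5, -82.9, 138.9]
orientation: [-1.572, -0.003, 0.018]
force: [1.4, 0.3, 5.2]
finger_gap: 17.8
```

Emit:
jog_arm --deltas "-0.002 0 0 0 0; -0.002 0 0 0 0; -0.002 0 0 0 0; 0 0 0 0 0"

```text
t: 12.52
ee_pos: [557.4, -82.8, 138.8]
orientation: [-1.571, -0.002, 0.018]
force: [1.2, 0.3, 5.6]
finger_gap: 17.6
```

```bash
python3 - <<'E'
from h import *
n='side'
s=snap(n,n+'4.png')
c=s['color'][215:285,310:400,::-1]
cv2.imwrite('pics/c_%s4.png'%n,cv2.resize(c,None,fx=7,fy=7,interpolation=2))
s=manip.state(); print(s['ee_pos'],s['force'])
E
```

```text
[557.40322382 -82.86032456 138.80654543] [ 0.53692932 -0.36104576  6.33510279]
```

View pics/c_side4.png

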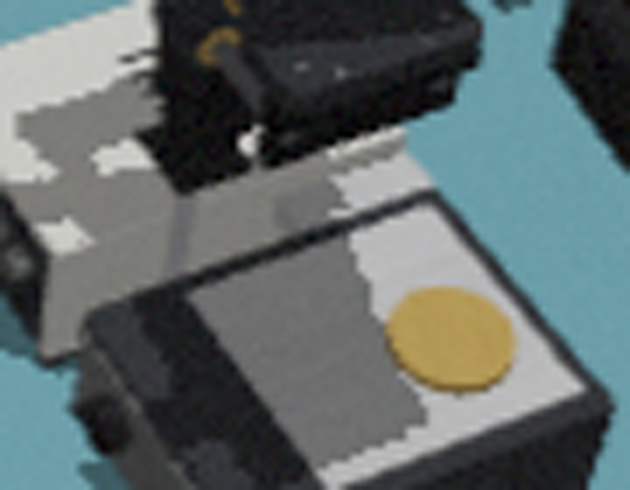

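The side view hides the module behind the dark unit. The drag force is about 1.5 N, against the roughly 6 N expected if the foot were sliding on the aluminium, so the module is moving with it. Continuing.

Emit:
jog_arm --deltas "-0.0025 0 0 0 0; -0.0025 0 0 0 0; -0.0025 0 0 0 0; 0 0 0 0 0"

```text
t: 12.9
ee_pos: [549.4, -82.8, 138.5]
orientation: [-1.571, -0.001, 0.018]
force: [0.3, -0.3, 5.7]
finger_gap: 17.9
```

Emit:
jog_arm --deltas "-0.0025 -0.0001 0 0 0; -0.0025 0 0 0 0; -0.0025 0 0 0 0; 0 0 0 0 0"

```text
t: 13.23
ee_pos: [541.0, -82.7, 137.9]
orientation: [-1.571, 0.001, 0.018]
force: [0.1, 0.1, 4.9]
finger_gap: 18.0
```

Emit:
jog_arm --deltas "-0.0025 -0.0001 0 0 0; -0.0025 0 -0.0003 0 0; 0 0 0 0 0"

```text
t: 13.48
ee_pos: [535.9, -82.8, 137.4]
orientation: [-1.571, 0.001, 0.018]
force: [-0.7, -0.1, 4.3]
finger_gap: 17.7
```

Emit:
jog_arm --deltas "-0.0025 0 -0.0003 0 0; -0.0025 0 -0.0003 0 0; 0 0 0 0 0"

```text
t: 13.73
ee_pos: [530.9, -82.7, 136.7]
orientation: [-1.571, 0.001, 0.018]
force: [-0.5, -0.1, 3.4]
finger_gap: 18.0
```

Emit:
jog_arm --deltas "-0.0025 0 -0.0006 0 0; -0.0025 0 -0.0006 0 0; 0 0 0 0 0"

```text
t: 13.98
ee_pos: [526.4, -82.8, 136.0]
orientation: [-1.571, -0.0, 0.018]
force: [-0.0, 0.6, 5.3]
finger_gap: 17.8
```

Emit:
jog_arm --deltas "-0.0025 0 -0.0005 0 0; -0.0025 0 -0.0005 0 0; 0 0 0 0 0"

```text
t: 14.23
ee_pos: [521.4, -82.9, 135.1]
orientation: [-1.571, -0.0, 0.018]
force: [-0.5, 0.2, 5.5]
finger_gap: 17.8
```

Emit:
jog_arm --deltas "-0.0025 -0.0002 -0.0005 0 0; -0.0025 -0.0002 -0.0005 0 0; 0 0 0 0 0"

```text
t: 14.48
ee_pos: [516.5, -83.3, 134.2]
orientation: [-1.571, -0.001, 0.018]
force: [-0.2, -1.0, 6.5]
finger_gap: 17.6
```

Emit:
jog_arm --deltas "-0.0025 0 -0.0004 0 0; -0.0025 0 -0.0004 0 0; 0 0 0 0 0"

```text
t: 14.73
ee_pos: [511.4, -83.3, 133.3]
orientation: [-1.571, -0.0, 0.018]
force: [0.1, -0.0, 6.5]
finger_gap: 18.0
```

Emit:
jog_arm --deltas "-0.0025 0 -0.0004 0 0; -0.0025 0 -0.0004 0 0; 0 0 0 0 0"

```text
t: 14.98
ee_pos: [506.8, -83.4, 132.8]
orientation: [-1.571, -0.001, 0.018]
force: [1.2, -0.3, 5.7]
finger_gap: 18.2
```

Emit:
jog_arm --deltas "-0.0025 0 -0.0003 0 0; -0.0025 0 -0.0003 0 0; 0 0 0 0 0"

```text
t: 15.23
ee_pos: [502.2, -83.4, 132.5]
orientation: [-1.571, -0.002, 0.018]
force: [1.2, 0.2, 7.6]
finger_gap: 17.7
```

Emit:
jog_arm --deltas "-0.0025 -0.0001 -0.0002 0 0; -0.0025 0 -0.0002 0 0; 0 0 0 0 0"

```text
t: 15.48
ee_pos: [497.4, -83.6, 132.3]
orientation: [-1.572, -0.003, 0.018]
force: [1.3, 0.2, 7.6]
finger_gap: 17.9
```

Emit:
jog_arm --deltas "-0.0025 0 -0.0001 0 0; -0.0025 0 -0.0001 0 0; 0 0 0 0 0"

```text
t: 15.73
ee_pos: [492.4, -83.6, 132.1]
orientation: [-1.572, -0.003, 0.018]
force: [1.5, 1.2, 7.9]
finger_gap: 17.9
```

Emit:
jog_arm --deltas "-0.0025 0 0.0003 0 0; -0.0025 0 0 0 0; -0.0025 0 0 0 0; 0 0 0 0 0"

```text
t: 16.07
ee_pos: [484.2, -83.4, 131.8]
orientation: [-1.571, -0.001, 0.018]
force: [0.2, 0.1, 6.3]
finger_gap: 17.7
```

Emit:
jog_arm --deltas "-0.0025 0 0 0 0; -0.0025 0 0 0 0; -0.0025 0 0 0 0; 0 0 0 0 0"

```text
t: 16.4
ee_pos: [476.2, -83.3, 131.4]
orientation: [-1.571, 0.0, 0.018]
force: [0.7, 0.3, 5.0]
finger_gap: 17.6
```

```bash
python3 - <<'E'
from h import *
for n in('side','top'):
    s=snap(n,n+'5.png')
    c=s['color'][210:300,260:370,::-1] if n=='side' else s['color'][170:260,280:390,::-1]
    cv2.imwrite('pics/c_%s5.png'%n,cv2.resize(c,None,fx=6,fy=6,interpolation=2))
    print(manip.boxes_of(n,'module'))
s=manip.state(); print(s['ee_pos'],s['force'])
E
```

```text
[]
[]
[476.34750479 -83.31473257 131.42214841] [0.46997153 0.01440256 6.16252543]
```

View pics/c_side5.png

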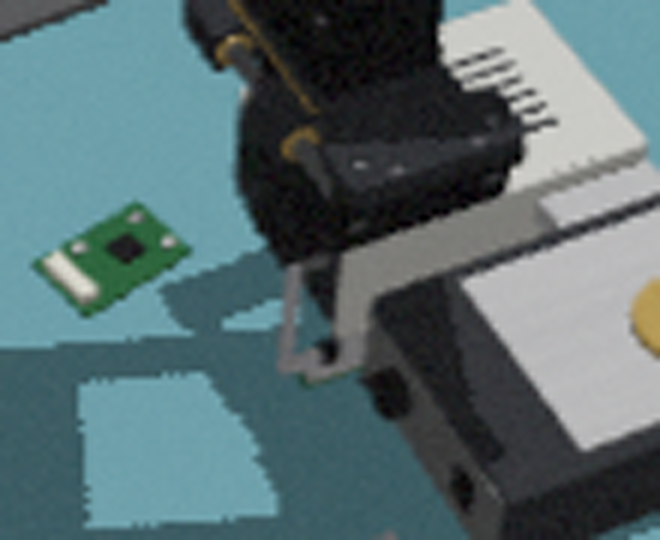

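View pics/c_top5.png

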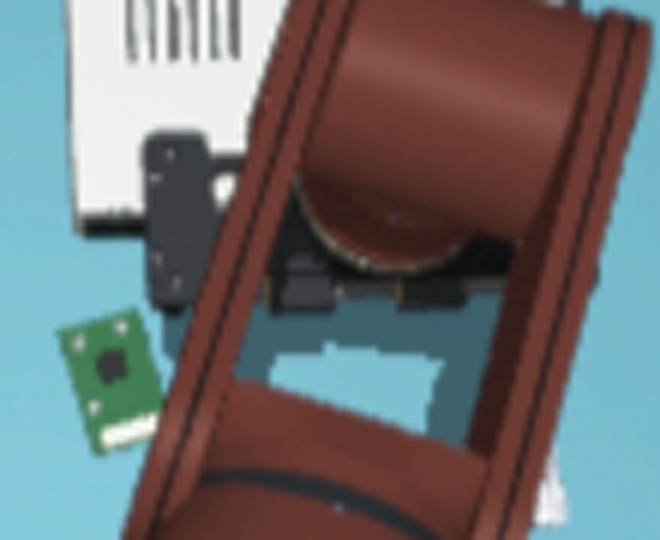

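Side5 shows the module's front end coming out under the foot at crop (325,370). Continuing on the flat.

Emit:
jog_arm --deltas "-0.003 0 0 0 0; -0.003 0 0 0 0; -0.003 0 0 0 0; -0.003 0 0 0 0; 0 0 0 0 0"

```text
t: 17.02
ee_pos: [463.8, -83.2, 131.1]
orientation: [-1.571, 0.001, 0.018]
force: [-0.0, 0.7, 3.5]
finger_gap: 17.8
```

Emit:
jog_arm --deltas "-0.003 0 0 0 0; -0.003 0 0 0 0; -0.003 0 0 0 0; -0.003 0 0 0 0; 0 0 0 0 0"

```text
t: 17.43
ee_pos: [451.9, -83.2, 131.1]
orientation: [-1.571, 0.001, 0.018]
force: [-0.7, -0.1, 3.1]
finger_gap: 18.1
```

Emit:
jog_arm --deltas "-0.003 0 0 0 0; -0.003 0 0 0 0; -0.003 0 0 0 0; -0.003 0 0 0 0; 0 0 0 0 0"

```text
t: 17.85
ee_pos: [439.9, -83.2, 131.2]
orientation: [-1.571, 0.001, 0.018]
force: [0.1, -0.9, 2.4]
finger_gap: 18.2
```

```bash
python3 - <<'E'
from h import *
for n in('side',):
    s=snap(n,n+'6.png')
    c=s['color'][210:300,250:360,::-1] if n=='side' else s['color'][170:260,280:390,::-1]
    cv2.imwrite('pics/c_%s6.png'%n,cv2.resize(c,None,fx=6,fy=6,interpolation=2))
    print(manip.boxes_of(n,'module'))
    p=cloud(s)
    for v in range(262,285):print(v,[(u,*p[v,u].round().astype(int).tolist(),*s['color'][v,u].tolist()) for u in range(290,316,3)])
s=manip.state(); print(s['ee_pos'],s['force'])
E
```

```text
[{'at': [475.8, -83.4, 12.3], 'score': 0.46}]
262 [(290, 453, -28, 2, 61, 94, 102), (293, 462, -29, -1, 63, 95, 102), (296, 442, -85, 72, 105, 106, 108), (299, 476, -38, 3, 60, 92, 101), (302, 485, -40, 0, 110, 159, 169), (305, 494, -42, -2, 111, 160, 171), (308, 500, -48, 2, 110, 160, 171), (311, 509, -49, 0, 76, 116, 124), (314, 510, -63, 15, 26, 36, 38)]
263 [(290, 452, -30, 1, 63, 96, 101), (293, 461, -33, 0, 60, 94, 100), (296, 442, -85, 68, 105, 106, 107), (299, 475, -41, 2, 63, 93, 100), (302, 483, -44, 2, 101, 150, 160), (305, 490, -50, 5, 108, 160, 170), (308, 499, -50, 1, 109, 161, 170), (311, 506, -54, 2, 63, 96, 101), (314, 509, -66, 14, 47, 67, 73)]
264 [(290, 451, -35, 2, 59, 91, 99), (293, 458, -38, 2, 99, 146, 156), (296, 442, -86, 65, 107, 106, 108), (299, 473, -45, 3, 61, 93, 100), (302, 482, -47, 1, 102, 150, 159), (305, 489, -51, 3, 109, 160, 170), (308, 496, -55, 3, 109, 160, 170), (311, 506, -56, -1, 74, 114, 123), (314, 513, -59, 0, 63, 94, 99)]
265 [(290, 450, -37, 1, 100, 148, 157), (293, 456, -41, 3, 108, 158, 167), (296, 442, -86, 61, 108, 106, 108), (299, 
[... 5378 characters left out ...]
, 62, 95, 102)]
283 [(290, 424, -92, 0, 60, 92, 99), (293, 432, -95, 0, 55, 88, 97), (296, 438, -99, 1, 58, 91, 98), (299, 446, -101, 0, 58, 90, 100), (302, 454, -104, -1, 60, 93, 100), (305, 460, -110, 3, 59, 92, 99), (308, 469, -111, 0, 60, 93, 100), (311, 475, -116, 3, 57, 90, 96), (314, 484, -117, -1, 58, 91, 99)]
284 [(290, 423, -95, 1, 63, 94, 100), (293, 430, -98, 0, 58, 92, 97), (296, 437, -102, 2, 60, 94, 98), (299, 445, -104, 0, 61, 94, 99), (302, 452, -108, 1, 56, 89, 97), (305, 459, -111, 1, 60, 91, 99), (308, 466, -115, 1, 61, 93, 101), (311, 473, -118, 2, 57, 91, 99), (314, 481, -121, 1, 60, 92, 98)]
[440.05336426 -83.21504522 131.16649728] [-1.19512673 -0.15821295  1.51291385]
```

View pics/c_side6.png

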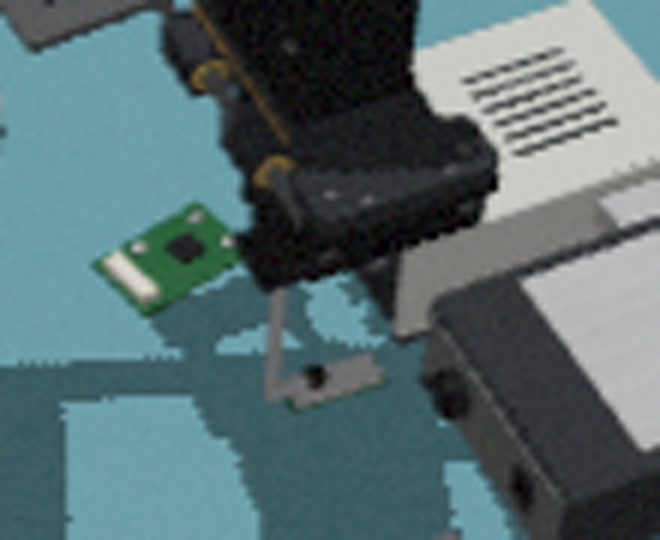

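Side6 shows the module flat and fully out, from crop (290,400) to (380,370), with its centre at about x 475 (−33 mm). I'll draw it 14 mm further for margin.

Emit:
jog_arm --deltas "-0.003 0 -0.0004 0 0; -0.003 0 0 0 0; -0.004 0 0 0 0; -0.004 0 0 0 0; 0 0 0 0 0"

```text
t: 18.37
ee_pos: [426.1, -83.3, 131.1]
orientation: [-1.571, 0.0, 0.018]
force: [-0.0, 0.7, 3.4]
finger_gap: 17.7
```

Emit:
jog_arm --deltas "0 0 0 0 0; 0 0 0 0 0; 0 0 0.002 0 0; 0 0 0.005 0 0; 0 0 0.015 0 0"

```text
t: 18.78
ee_pos: [424.6, -82.5, 150.7]
orientation: [-1.569, 0.005, 0.018]
force: [1.2, -0.2, -0.9]
finger_gap: 17.4
```

Emit:
jog_arm --deltas "0 0 0.03 0 0; 0 0 0.04 0 0; 0 0 0.04 0 0; 0 0 0.03 0 0; 0 0 0 0 0"

```text
t: 19.2
ee_pos: [429.5, -84.3, 300.4]
orientation: [-1.575, -0.01, 0.018]
force: [0.3, -0.4, -0.2]
finger_gap: 17.7
```

```bash
python3 - <<'E'
from h import *
for n in('side',):
    s=snap(n,n+'7.png')
    c=s['color'][210:300,250:360,::-1]
    cv2.imwrite('pics/c_%s7.png'%n,cv2.resize(c,None,fx=6,fy=6,interpolation=2))
    print(manip.boxes_of(n,'module'))
s=manip.state(); print(s['ee_pos'],s['orientation'],s['force'],s['finger_gap'])
E
```

```text
[{'at': [456.2, -81.4, 10.3], 'score': 0.57}]
[427.24885542 -83.46272675 294.10278287] [-1.57173776 -0.00228632  0.01827518] [-0.33252604 -0.15882413 -1.50218998] 18.073098882566608
```

View pics/c_side7.png

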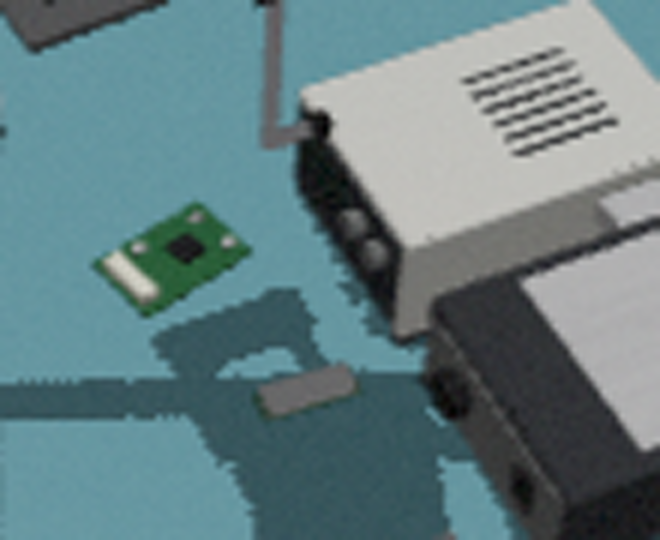

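Side7 shows the module flat on the mat at crop (307,390), about x 460, with the pick lifted clear and its rod straight. Returning to the stand.

Emit:
jog_arm --deltas "0.005 0.030 0 0.009 0; 0.005 0.040 0 0.009 0; 0.005 0.040 0 0.009 0; 0.005 0.040 0 0.009 0; 0.005 0.040 0 0.009 0"

```text
t: 19.72
ee_pos: [450.3, 108.4, 290.5]
orientation: [-1.571, 0.004, 0.063]
force: [0.6, -0.5, -0.7]
finger_gap: 17.8
```

Emit:
jog_arm --deltas "0.005 0.040 0 0.009 0; 0.005 0.040 0 0.009 0; 0.004 0.030 0 0.009 0; 0 0.01 0 0 0; 0 0 0 0 0"

```text
t: 20.13
ee_pos: [464.2, 228.5, 290.2]
orientation: [-1.571, 0.005, 0.094]
force: [0.2, -0.7, -0.6]
finger_gap: 17.6
```

Emit:
jog_arm --deltas "0 0 0 0 0; 0 0 0 0 0; 0 0 0 0 0; 0 0 0 0 0; 0 0 0 0 0"

```text
t: 20.55
ee_pos: [465.9, 225.7, 293.1]
orientation: [-1.571, -0.0, 0.088]
force: [-0.2, -0.3, -0.7]
finger_gap: 18.0
```

```bash
python3 - <<'E'
from h import *
for n in('side',):
    s=snap(n,n+'8.png')
    c=s['color'][110:220,210:320,::-1]
    cv2.imwrite('pics/c_%s8.png'%n,cv2.resize(c,None,fx=5.4,fy=5.4,interpolation=2))
    p=cloud(s)
    for v in range(130,170):
        L=[(u,*p[v,u].round().astype(int).tolist(),int(s['color'][v,u].mean())) for u in range(230,320) if abs(p[v,u,0]-475)<40 and abs(p[v,u,1]-226)<14 and 150<p[v,u,2]<285]
        if L: print(v,L[0],L[len(L)//2],L[-1],len(L))
s=manip.state(); print(s['ee_pos'],s['orientation'],s['force'],s['finger_gap'])
E
```

```text
130 (254, 457, 239, 275, 48) (261, 469, 218, 285, 20) (263, 475, 218, 283, 12) 6
131 (252, 451, 239, 273, 46) (259, 464, 218, 283, 17) (264, 478, 218, 279, 20) 11
132 (252, 450, 237, 272, 20) (259, 465, 221, 278, 10) (265, 482, 219, 274, 18) 14
133 (253, 451, 232, 271, 87) (260, 466, 218, 276, 11) (266, 482, 213, 275, 24) 14
134 (254, 452, 226, 271, 62) (259, 463, 218, 273, 11) (264, 476, 214, 272, 12) 10
135 (255, 452, 219, 272, 26) (258, 459, 214, 274, 11) (264, 476, 212, 270, 41) 4
136 (256, 452, 213, 273, 30) (261, 467, 212, 269, 71) (261, 467, 212, 269, 71) 2
137 (259, 466, 226, 258, 68) (260, 469, 225, 258, 84) (260, 469, 225, 258, 84) 2
138 (259, 465, 224, 256, 87) (260, 468, 224, 255, 89) (260, 468, 224, 255, 89) 2
139 (259, 465, 222, 254, 86) (260, 468, 224, 252, 87) (260, 468, 224, 252, 87) 2
140 (259, 465, 225, 249, 89) (260, 468, 224, 249, 87) (260, 468, 224, 249, 87) 2
141 (259, 463, 219, 250, 98) (260, 468, 223, 246, 85) (260, 468, 223, 246, 85) 2
142 (259, 466, 226, 242, 110) (260, 468, 224, 242, 91) (260, 468, 224, 242, 91) 2
143 (259, 465, 225, 239, 111) (260, 468, 2
[... 963 characters left out ...]
99, 111) (260, 466, 222, 199, 90) (260, 466, 222, 199, 90) 2
156 (259, 464, 223, 195, 106) (260, 467, 224, 194, 88) (260, 467, 224, 194, 88) 2
157 (259, 464, 224, 192, 109) (266, 487, 227, 183, 31) (267, 492, 231, 179, 27) 4
158 (259, 464, 224, 188, 107) (265, 484, 227, 180, 75) (268, 493, 225, 179, 17) 7
159 (259, 464, 225, 184, 109) (264, 480, 226, 178, 94) (268, 492, 224, 176, 31) 10
160 (259, 465, 226, 179, 91) (263, 476, 223, 178, 91) (267, 489, 223, 174, 29) 9
161 (259, 463, 224, 178, 121) (261, 469, 223, 176, 90) (262, 473, 223, 175, 107) 4
[465.87658232 225.85476172 293.14130113] [-1.57078838e+00 -4.19446912e-04  8.87326551e-02] [-0.42431057 -0.69748877 -0.9133834 ] 17.87947854137934
```

View pics/c_side8.png

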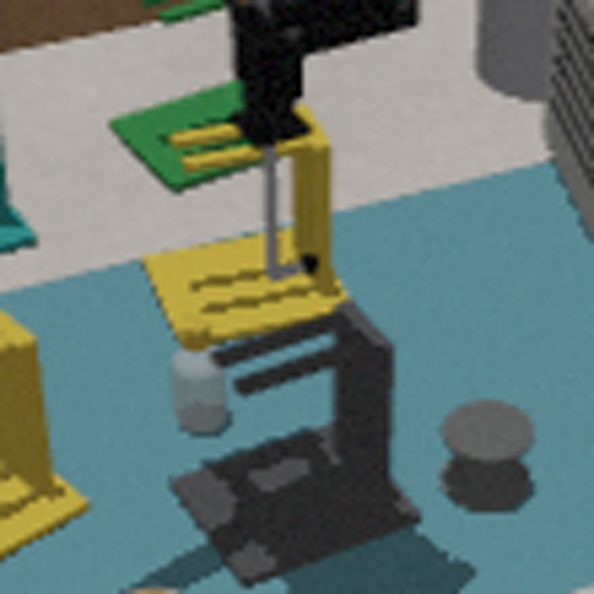

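Emit:
jog_arm --deltas "0 -0.0005 -0.015 0.01 0; 0 0 -0.02 0 0; 0 0 -0.005 0 0; 0 0 0 0 0; 0 0 0 0 0"

```text
t: 21.02
ee_pos: [465.7, 226.0, 253.3]
orientation: [-1.571, 0.0, 0.1]
force: [0.3, 0.1, -1.0]
finger_gap: 18.0
```

Emit:
jog_arm --deltas "0 0 -0.003 0 0; 0 0 -0.003 0 0; 0 0 -0.003 0 0; 0 0 -0.003 0 0; 0 0 0 0 0"

```text
t: 21.43
ee_pos: [465.3, 226.1, 240.3]
orientation: [-1.571, 0.001, 0.1]
force: [0.8, 0.2, -0.8]
finger_gap: 17.7
```

Emit:
jog_arm --deltas "0 0 -0.004 0 0; 0 0 -0.004 0 0; 0 0 -0.004 0 0; 0 0 -0.004 0 0; 0 0 0 0 0"

```text
t: 21.85
ee_pos: [465.1, 226.0, 223.6]
orientation: [-1.571, 0.002, 0.1]
force: [0.8, 0.0, -1.2]
finger_gap: 17.9
```

Emit:
jog_arm --deltas "0 0 -0.015 0 0; 0 0 -0.015 0 0; 0 0 -0.015 0 0; 0 0 -0.012 0 0; 0 0 -0.008 0 0"

```text
t: 22.27
ee_pos: [465.0, 226.0, 158.4]
orientation: [-1.571, 0.002, 0.1]
force: [0.0, 0.3, -0.8]
finger_gap: 17.8
```

Emit:
jog_arm --deltas "0 0 -0.004 0 0; 0 0 -0.002 0 0; 0 0 0 0 0; 0 0 0 0 0"

```text
t: 22.6
ee_pos: [466.2, 226.4, 154.7]
orientation: [-1.571, -0.001, 0.1]
force: [0.5, -0.9, -1.2]
finger_gap: 17.6
```

Emit:
jog_arm --deltas "0 0 -0.003 0 0; 0 0 -0.001 0 0; 0 0 0 0 0; 0 0 0 0 0"

```text
t: 22.93
ee_pos: [465.7, 226.2, 150.1]
orientation: [-1.571, -0.0, 0.1]
force: [-0.2, -0.6, -1.3]
finger_gap: 17.4
```

Emit:
jog_arm --deltas "0 0 -0.003 0 0; 0 0 -0.001 0 0; 0 0 0 0 0; 0 0 0 0 0"

```text
t: 23.27
ee_pos: [465.5, 226.2, 145.7]
orientation: [-1.571, 0.0, 0.1]
force: [0.8, -0.6, -0.9]
finger_gap: 17.5
```

Emit:
jog_arm --deltas "0 0 -0.001 0 0; 0 0 -0.001 0 0; 0 0 0 0 0; 0 0 0 0 0"

```text
t: 23.6
ee_pos: [465.6, 226.2, 143.8]
orientation: [-1.571, 0.0, 0.1]
force: [-0.2, -0.3, -0.7]
finger_gap: 17.9
```

Emit:
jog_arm --deltas "0 0 -0.001 0 0; 0 0 0 0 0; 0 0 0 0 0; 0 0 0 0 0"

```text
t: 23.93
ee_pos: [465.9, 226.3, 143.5]
orientation: [-1.571, -0.001, 0.1]
force: [-2.2, -0.6, 5.9]
finger_gap: 18.0
```

The collar is seated (contact at TCP z≈143.6). I'll ease off slightly and release.

Emit:
jog_arm --deltas "0 0 0.0008 0 0; 0 0 0 0 0; 0 0 0 0 0.3; 0 0 0 0 0.4; 0 0 0 0 0.6"

```text
t: 24.35
ee_pos: [465.6, 226.2, 143.6]
orientation: [-1.571, 0.0, 0.1]
force: [0.2, -1.0, -0.1]
finger_gap: 30.6
```

Emit:
jog_arm --deltas "0 0 0 0 0.8; 0 0 0 0 0.8; 0 0 0 0 0.8; 0 0 0 0 0.8; 0 0 0 0 0.8"

```text
t: 24.77
ee_pos: [465.7, 226.2, 143.7]
orientation: [-1.571, 0.0, 0.1]
force: [0.5, 0.8, 0.5]
finger_gap: 63.1
```

Emit:
jog_arm --deltas "0 0 0 0 0.8; 0 0 0 0 0.8; 0 0 0.005 0 0.8; 0 0 0.015 0 0.8; 0 0 0.02 0 0.8"

```text
t: 25.18
ee_pos: [464.4, 225.8, 182.7]
orientation: [-1.572, 0.004, 0.1]
force: [-0.6, 0.9, -0.0]
finger_gap: 69.5
```

Lift clear, then back away toward −x,+y so both cameras can see.

Emit:
jog_arm --deltas "0 0 0.03 0 0.8; 0 0 0.035 0 0.8; 0 0 0.035 0 0.8; -0.01 0.037 0 0 0.8; -0.015 0.037 0 0 0.8"

```text
t: 25.6
ee_pos: [443.3, 300.4, 288.0]
orientation: [-1.569, -0.007, 0.095]
force: [0.7, 0.7, -0.0]
finger_gap: 69.7
```

Emit:
jog_arm --deltas "-0.016 0.037 0 0 0.8; -0.016 0.037 0 0 0.8; -0.016 0.037 0 0 0.8; -0.016 0.037 0 0 0.8; -0.016 0.037 0 0 0.8"

```text
t: 26.02
ee_pos: [359.6, 486.9, 284.3]
orientation: [-1.57, -0.001, 0.1]
force: [0.4, 0.4, 0.4]
finger_gap: 69.7
```

Emit:
jog_arm --deltas "-0.016 0.037 0 0 0.8; -0.016 0.037 0 0 0.8; 0 0 0 0 0.8; 0 0 0 0 0.8; 0 0 0 0 0.8"

```text
t: 26.43
ee_pos: [328.6, 559.0, 283.6]
orientation: [-1.572, 0.0, 0.101]
force: [-0.3, -0.3, -0.2]
finger_gap: 69.6
```

```bash
python3 - <<'E'
from h import *
for n in('side','top'):
    s=snap(n,n+'9.png'); p=cloud(s);X,Y,Z=p[...,0],p[...,1],p[...,2]
    for q in('module','pick','tin','flask','spool','tweezers','board','cap','driver'): print(n,q,[(np.round(b['at']).tolist(),round(b['score'],2)) for b in manip.boxes_of(n,q)][:3])
    m=(X>430)&(X<500)&(Y>-110)&(Y<-55)&(Z>4)&(Z<20); q=p[m]; r=cv2.minAreaRect(q[:,:2].astype(np.float32)); print('mod',len(q),np.median(q,0),r)
    m=(X>420)&(X<500)&(Y>190)&(Y<250)&(Z>180)&(Z<205); q=p[m]; print('handletop',len(q),cv2.minAreaRect(q[:,:2].astype(np.float32)),q[:,2].max())
c1=s['color'][140:290,180:390,::-1]; cv2.imwrite('pics/c_top9.png',cv2.resize(c1,None,fx=3.6,fy=3.6,interpolation=2))
c1=np.load('side.npz')['color'][130:300,180:360,::-1]; cv2.imwrite('pics/c_side9.png',cv2.resize(c1,None,fx=3.5,fy=3.5,interpolation=2))
print(manip.state()['t'])
E
```

```text
side module []
side pick [([468.0, 219.0, 148.0], 0.58)]
side tin [([349.0, 124.0, 27.0], 0.74)]
side flask [([448.0, 315.0, 37.0], 0.61)]
side spool [([463.0, 222.0, 142.0], 0.54), ([588.0, 187.0, 40.0], 0.52)]
side tweezers [([413.0, -194.0, 7.0], 0.63)]
side board [([436.0, 13.0, -2.0], 0.77)]
side cap [([625.0, -164.0, 64.0], 0.7)]
side driver [([496.0, -468.0, 25.0], 0.89)]
mod 93 [459.13242052 -82.57563993   8.03743887] ((463.10028076171875, -84.96080780029297), (43.6361083984375, 64.71576690673828), 66.8994369506836)
handletop 63 ((466.3492126464844, 225.25680541992188), (24.141889572143555, 20.978866577148438), 3.958451986312866) 198.187446621523
top module [([458.0, -80.0, 6.0], 0.47)]
top pick [([434.0, 16.0, 6.0], 0.72), ([464.0, 218.0, 158.0], 0.55)]
top tin [([352.0, 141.0, 32.0], 0.77)]
top flask [([590.0, 203.0, 39.0], 0.68)]
top spool [([589.0, 202.0, 41.0], 0.91)]
top tweezers [([419.0, -190.0, 10.0], 0.71), ([479.0, 217.0, 6.0], 0.69)]
top board [([436.0, 16.0, 5.0], 0.69), ([356.0, 137.0, 32.0], 0.26)]
top cap [([628.0, -164.0, 65.0], 0.79)]
top driver [([479.0, -481.0, 24.0], 0.72)]
mod 107 [458.86516625 -81.62781632   5.86659815] ((464.8139953613281, -83.24032592773438), (50.53949737548828, 66.2169189453125), 88.51145935058594)
handletop 67 ((463.6209411621094, 226.2032928466797), (24.890609741210938, 17.45931053161621), 1.5189850330352783) 196.87389045290752
27.4333
```

View pics/c_side9.png

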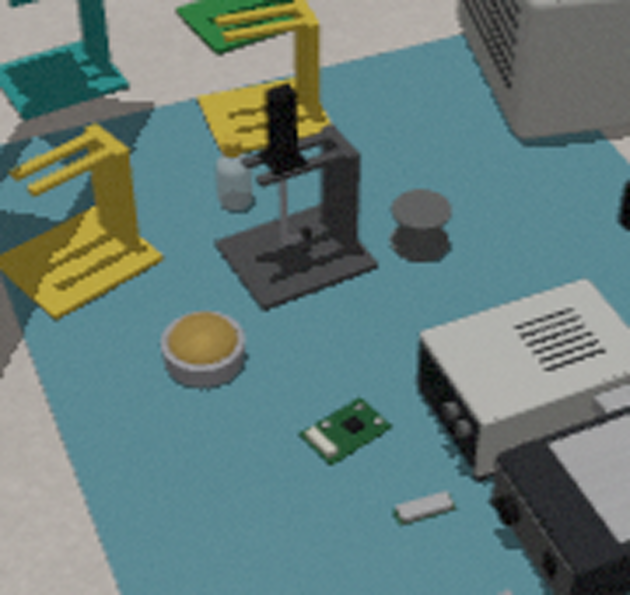

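View pics/c_top9.png

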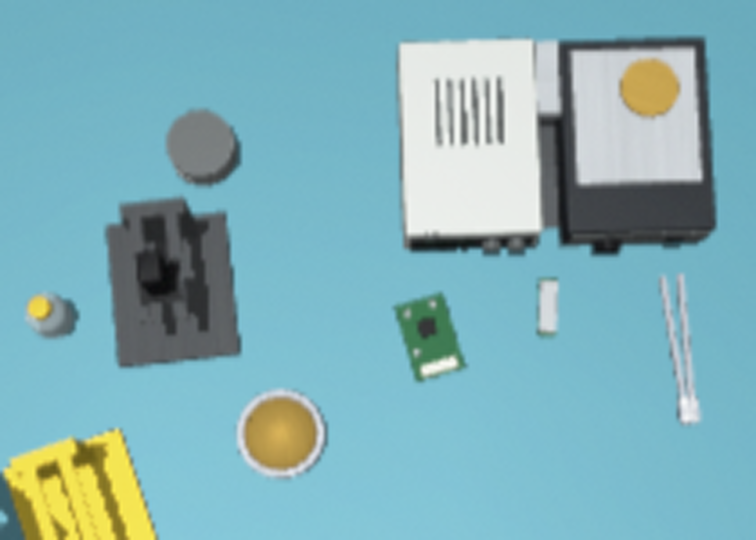

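Side9 shows the pick hanging upright in the grey stand at crop (283,165), with the module flat in front of the gap at (425,507). In Top9 the module is at (547,305), the gap is empty and the bystanders haven't moved. Handing in.

```bash
python3 -c "
from rig import manip
print(manip.sign_off())"
```

```text
the job is handed in; nothing more can be done
None
```

I drew the module out of the gap with the pick, hung the pick back in its grey stand and handed the job in at about 27 s. The sign-off gave no verdict.

- **Forces:** the pick pressed on the module with about 9 N at most in the readings at the end of each move, and mostly 3–8 N while drawing. It touched a unit only once, when I probed the right wall at about 6 N to find the gap's centre.
- **Module:** the last pictures show it lying flat about 48 mm in front of the mouth, within about 2 mm of the gap's line.
- **Pick:** it hangs upright with its handle within about 1 mm of where it started. Its collar met the prongs at the same height as when I took it out, within about 0.2 mm.
- **Bystanders:** six of the seven show no movement beyond measuring noise (about 4 mm or less) in both cameras. The flask is unchanged in the side view.
- **Disagreements:**
  - The two cameras differ by about 3 mm, so I relied on the wall contact for the gap's centre.
  - The side camera's detector missed the module at the end, but its picture and depth data show it.
  - The top camera's detector mistook the spool for the flask and the board for the pick.
  - My rectangle fit around the module was spoiled by stray points, so its position comes from the median and the pictures.

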